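Hold the toaster lever down

ROBOT

A 6-joint arm with a two-finger parallel gripper is mounted at the origin on the work surface. World frame = base frame: x ahead of the robot, y to its left, z up, the work surface at z = 0. Lengths are in mm, angles in degrees, forces in N, time in s.
With the tool pointing down it reaches from about 350 to 850 mm from the base axis. Payload 8.1 kg.
Tool frame: the origin (TCP) lies at the very end of the fingers, on their centre line; the grasp point (between the pads) lies 19 mm behind it; z points along the fingers, y is the direction in which the jaws open and shut (so a half turn about z gives the same grasp; the last joint's range is limited). The gripper opens to 85 mm and grips with 20 to 120 N. Pads are 22 mm wide; open, the fingers measure 114 mm over their backs; the gripper's body (76 mm by 85 mm) begins 54 mm behind the grasp point. The pads swing forward as they close: fully open they stand 13 mm farther back than shut.
Start: joints at [69.19, 7.471, 85.268, -0, 87.261, -4.893], TCP at [164.522, 577.008, 231.292] pointing down, gripper open.
Joint ranges: [-169.43, 169.43], [-51.17, 129.36], [1.28, 143.12], [-76.62, 256.62], [0, 156.53], [-152.29, 152.29]. Speed limits (degrees/s): [136.94, 136.94, 159.86, 180, 180, 180].

INTERFACE

Orientations are given as [roll, pitch, yaw] about the fixed x, y, z axes, in that order (R = Rz(yaw) Ry(pitch) Rx(roll)).
In Python, from bench import r, eyes gives the robot as it stands. The module is installed in compiled form; this text tells all that it offers.
- The arm moves only by the tool play_rows, never from a script. Its argument "deltas" is a list of rows, each a list of 3 entries, a list of its own where there are three numbers: the shift along the tool's x, y, z in m, then the turn, a rotation vector about the tool's x, y, z in rad, then the closure, from 0 (fully open) to 1 (shut). A call has 1 to 8 rows; each row shifts and turns the pose as measured when the row begins, along the tool's axes as they then stand; what a row does not reach is not made up. A row lasts 1/8 s, in which the tool goes at most 62.5 mm and 10.7 degrees, less where a joint would pass 70% of its speed; a pose out of reach is approached as far as the arm can. A call with a gripper value outside its range is refused whole. The fingers move at their own pace and stop on an object; "force" is the grip in N (left out, the last holds). Time passes only in rows, so rows that do not move let the fingers close. It gives the time, the measured TCP pose, the force and the opening at its end, in the units of the state.
- r.sense(): the state, without advancing time (a new reading comes with each control period).
- eyes.snapshot(name): name is "side" or "top"; returns the picture (400x640x3 uint8, red, green, blue); there is no depth.
- eyes.get_calibration(name): a dict with "mtx" (3x3 intrinsics, pixels), "R" (3x3) and "t" (3): a world point X has camera coordinates R X + t. Camera axes: x right, y down, z forward; pixel columns grow to the right and rows downward; lengths in mm; the calibration is good to about 2 mm. A picture is of the moment at which its call begins. get_calibration takes no time and is no camera call.
- r.hand_in(): hands the job in, once; it reports no verdict.
The state is a dict: "time": time; "joint_pos": joint angles; "qd": joint speeds; "joint_efforts": joint torques, N m; "tool_pos": TCP position; "tcp_rot": TCP orientation; "ft_force": force on the tool from outside, world axes, zero at the start; "wrist_torque": the same for the moment, N m; "finger_gap": finger opening in mm.
Only numpy, scipy, OpenCV 4.12 (cv2) and the standard library are available. Lean on these libraries where they do the work, as an engineer would, in place of code of your own. Each camera call takes 0.05 s, during which the arm holds its last target. There are 200 camera calls.

TASK

The latch of this toaster no longer catches, so its spring-loaded lever must be held down while it toasts, and a storage tub left under the lever is in the way. Lift the tub out, stand it upright on the wooden chopping board and let go of it; then press the toaster lever all the way down with the fingers, firmly but never harder than about 40 N, and finish while still holding it down. Leave the other things on the worktop where they are.

Things in the scene. Friction and masses are not known exactly. Their poses are not given: they have to be found in the camera images.
- toaster_face (a point): Two-slot toaster, steel sides, black ends, fixed; two toast slices stand out of its slots. 272 mm long, 168 wide, 160 high. This point is on the worktop right below the middle of the end face with the lever. Its x axis points from that face into the toaster, so the lever sticks out towards -x; z is up. A dial sticks 14 mm out of the face at y = +55 mm, 45 mm up.
- lever_top (a point): Middle of the flat top of the toaster's lever, a black tab in the middle of the end face: it reaches from 3 to 33 mm out from the face, is 40 mm wide and 14 mm thick. Its top is 152 mm above the worktop at rest, 107 mm when fully down. The toaster (160 mm high) rises behind it; the toast (193 mm high at rest) starts 76 mm in from the face.
- lever (a joint): Travel of the lever, straight down, in m: 0 at rest (top), 0.045 fully down at its stop. A spring always returns it to 0: it pushes back with about 4.5 N at the top and 9 N at the bottom. It counts as fully down above 0.040.
- tub_center (a point): Loose white storage tub with a flat closed grey lid, 0.25 to 0.5 kg: 160 mm long (x axis), 60 mm wide (y), 120 mm high; below the 16 mm lid it is 56 mm wide. Point at its middle, half-way up. It starts in front of the toaster's lever face, reaching out about 170 mm, one short end under the lever, its top 18 mm below the lever's underside. Grip it from above across its width.
- tub: The same tub; origin at the centre of its underside.
- board: Wooden chopping board fixed flat on the worktop: 260 mm (x) by 200 mm (y), 15 mm thick, nothing on it. Origin at the centre of its underside.
- jar: Bystander: glass jar with a steel cap, 76 mm across, 105 mm high, beside the toaster. Origin at its underside.
- mug: Bystander: white mug, 80 mm across, 92 mm high, on the other side of the toaster. Origin at its underside.
- shaker: Bystander: steel salt shaker, 42 mm across, 78 mm high, standing beside the tub. Origin at its underside.
- eggcup: Bystander: white egg cup, 48 mm across, 50 mm high, standing on the other side of the tub. Origin at its underside.
- oil: Bystander: green glass oil bottle, 60 mm across, 220 mm high, beyond the board. Origin at its underside.
- spoon: Bystander: wooden spoon, 160 mm long, lying flat. Origin at the middle of its length, on its underside.
There are look-alikes about, which are no part of the job. What is shaped like the tub but red is not meant.

How it is judged (in metres and radians):
On the way, in this order (a step that is already met when the one before it is completed fails the run):
1. the tub stands upright on the board, let go (x of tub_center in the frame of board between -0.11 and 0.11 m and y of tub_center in the frame of board between -0.085 and 0.085 m and z of tub_center in the frame of board between 0.068 and 0.082 m and angle between tub_center's own z axis and vertical below 0.1 rad and linear speed of tub below 0.03 m/s and contact force between the fingers and tub below 0.1 N), for 0.2 s.
2. the lever is pressed fully down by the fingers (value of joint lever above 0.04 m and contact force between the fingers and lever between 3 and 45 N), for 0.5 s.
At the end, for the whole second after the job is handed in: the lever is held still at least 40 mm down (of 45) by the fingers, with 3 to 45 N, while the tub stands upright (within 0.1 rad) and at rest on the board, its centre at least 15 mm inside the board's edges, untouched (all of step 1 and all of step 2 and velocity of joint lever between -0.01 and 0.01 m/s); the arm keeps its last pose, push and grip.
It fails at once if a bystander (jar, mug, shaker, egg cup, oil bottle or spoon) is moved by more than 30 mm (distance of any of jar, mug, shaker, eggcup, oil, spoon from where it was at the start of the episode above 0.03 m).
It fails at once if the tub is tipped over (angle between tub_center's own z axis and vertical above 0.8 rad).
It fails at once if the lever is forced (over 45 N) (contact force between the fingers and lever above 45 N).
It also fails if it takes over 51 s, if anything falls off the work surface, if the arm or the gripper's body presses on something with over 40 N, if the wrist force passes 120 N, or if a joint passes its speed limit or range.

## Working session

There is one attempt and no reset: what is moved stays moved. The work goes in short steps, Python scripts to look and compute and a tool call to move; the robot and the scene stay as the last step left them, time stands still between calls to the robot, and variables do not carry over. Pictures are saved under pics/ and viewed, about 8 in all and at most 12, crops included, and the job is handed in when it is done.

Besides the shell and the picture viewer there is one more tool, called as name([rows], argument=value, ...), one row to a line, values as JSON. play_rows: Moves the arm, as the interface text tells. Its arguments: {"type":"object","properties":{"deltas":{"type":"array"},"force":{"type":"number"}},"required":["deltas"]}

```bash
mkdir -p pics; python3 - <<'E'
from bench import r, eyes
import cv2
for n in("side","top"):
    p=eyes.snapshot(n); cv2.imwrite(f"pics/{n}0.png",p[:,:,::-1]); c=eyes.get_calibration(n); print(n,c)
print(r.sense())
E
```

```text
side {'mtx': array([[490.81006527,   0.        , 311.65744167],
       [  0.        , 490.81006527, 205.32364333],
       [  0.        ,   0.        ,   1.        ]]), 'R': array([[ 0.98392489, -0.17849911, -0.00546594],
       [-0.13001614, -0.69502288, -0.70713436],
       [ 0.1224239 ,  0.69647775, -0.70705808]]), 't': array([-460.85606777,  173.86331045, 1240.67286645])}
top {'mtx': array([[449.63522923,   0.        , 313.05494432],
       [  0.        , 449.63522923, 205.82061033],
       [  0.        ,   0.        ,   1.        ]]), 'R': array([[-0.00729551, -0.99966726,  0.0247415 ],
       [-0.98082363,  0.00233467, -0.19488344],
       [ 0.19476083, -0.02568882, -0.98051431]]), 't': array([  12.49703938,  490.32513725, 1207.43445809])}
{'time': 0.1, 'joint_pos': array([ 6.91895401e+01,  7.51163150e+00,  8.53234915e+01,  2.05815454e-03,
        8.72597986e+01, -4.89195369e+00]), 'qd': array([ 0.12281604, -0.09168326, -0.11006799,  0.10610444,  0.04229573,
        0.04769475]), 'joint_efforts': array([ 2.31000030e-05, -5.70952177e+01, -5.01939583e+01, -3.24241482e-04,
        8.16055457e-03, -5.25732708e-05]), 'tool_pos': array([164.34347508, 576.54893747, 230.33611654]), 'tcp_rot': array([-1.79905600e+02, -1.01427701e-02,  1.64081385e+02]), 'ft_force': array([ 0.8875007 , -0.40928839, -0.77600144]), 'wrist_torque': array([ 0.01614892, -0.03815665, -0.00934013]), 'finger_gap': 85.58131023199383}
```

View pics/side0.png

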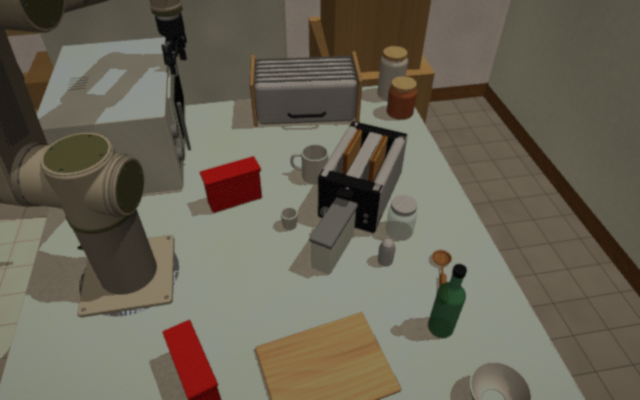

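View pics/top0.png

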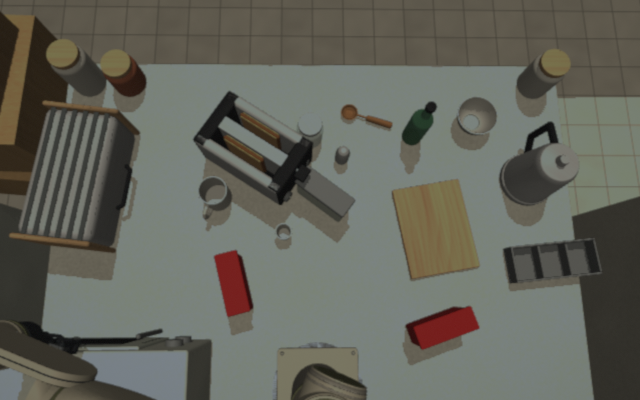

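The two pictures agree. The toaster is at top (255,150) / side (363,175), and the board is at top (436,228) / side (327,360). Three things are tub-shaped: a red one at top (233,283), a red one at top (443,327), and a white/grey-lidded one at top (325,193) / side (335,237). The last one fits, because it isn't red and its end is under the lever. I'll confirm that in an enlarged crop.

```bash
python3 - <<'E'
import cv2, numpy as np
t=cv2.imread("pics/top0.png"); s=cv2.imread("pics/side0.png")
a=cv2.resize(t[130:230,270:370],None,fx=4,fy=4,interpolation=cv2.INTER_CUBIC)
b=cv2.resize(s[170:280,300:400],(400,440),interpolation=cv2.INTER_CUBIC)
o=np.zeros((440,800,3),np.uint8);o[:400,:400]=a;o[:,400:]=b
cv2.imwrite("pics/crop1.png",cv2.convertScaleAbs(o,alpha=1.5))
E
```

```text
(no output)
```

View pics/crop1.png

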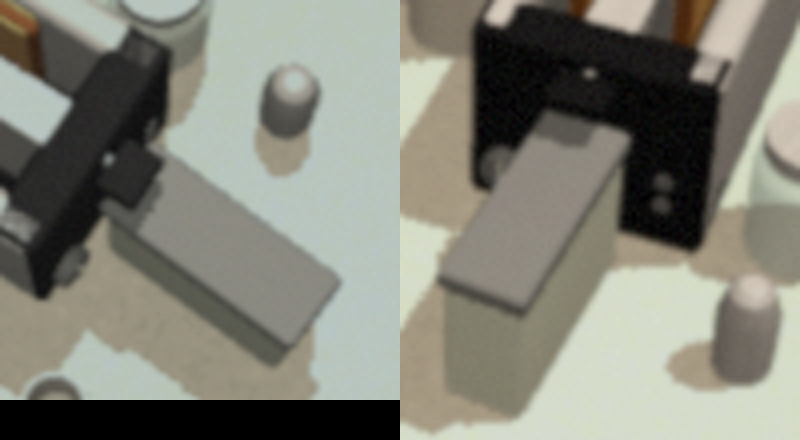

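The crop confirms the target: a pale tub with a flat grey lid, its back end under the black lever. In the top view its lid corners are about (355.5,200), (342.5,217), (297,182) and (311,168). In the side view they are about (310,240), (331,247.5), (357.5,202.5) and (336,198).

```bash
cat > h.py <<'E'
import cv2, numpy as np
from bench import r, eyes
C={n:eyes.get_calibration(n) for n in("side","top")}
P={n:c["mtx"]@np.c_[c["R"],c["t"]] for n,c in C.items()}
def tri(s,t):
    X=cv2.triangulatePoints(P["side"],P["top"],np.array(s,float).T,np.array(t,float).T); return (X[:3]/X[3]).T
def ray(n,px,z):
    c=C[n]; px=np.atleast_2d(px).astype(float); d=(c["R"].T@np.linalg.inv(c["mtx"])@np.c_[px,np.ones(len(px))].T).T
    o=-c["R"].T@c["t"]; return o+d*((z-o[2])/d[:,2])[:,None]
E
python3 - <<'E'
from h import *
np.set_printoptions(precision=1,suppress=True)
t=[(355.5,200),(342.5,217),(311.2,168)]; s=[(331.2,247.5),(310,240),(357.5,202.5)]
print("tri lid",tri(s,t)); q=ray("top",t,120); q2=ray("side",s,120); print(q,q2)
for q in(q,q2):
    v=q[2]-q[0]; print("len",np.linalg.norm(v),np.linalg.norm(q[1]-q[0]),np.degrees(np.arctan2(v[1],v[0])),"centre",(q[1]+q[2])/2)
im={n:cv2.imread(f"pics/{n}0.png") for n in C}
for n in C:
    h=cv2.cvtColor(im[n],cv2.COLOR_BGR2HSV)
    def biggest(m,x0,x1,y0,y1):
        k=np.zeros_like(m);k[y0:y1,x0:x1]=m[y0:y1,x0:x1]
        return max(cv2.findContours(k,0,2)[0],key=cv2.contourArea)
    m=cv2.inRange(h,(8,70,60),(30,255,255))
    c=biggest(m,*((380,490,170,290) if n=="top" else (240,410,300,400)))
    if n=="top":
        b=cv2.approxPolyDP(c,0.04*cv2.arcLength(c,True),True)[:,0]; print("board px",b); w=ray("top",b,15);print(w,w.mean(0))
    else: print("side board", cv2.approxPolyDP(c,0.03*cv2.arcLength(c,True),True)[:,0])
# bystanders ground
for k,p in dict(shaker=(342,161),egg=(284,237),jar=(310,143),mug=(214,203),oil=(412,143)).items(): print(k,ray("top",p,0)[0])
print("spot",tri([(347.5,188)],[(297,170)]))
print("lever front corners z152",ray("top",[(310.5,168.2),(302.5,180)],152))
E
```

```text
tri lid [[ 495.3 -101.1  113.6]
 [ 450.7  -65.9  109.8]
 [ 583.5   16.3  130.1]]
[[ 491.5 -100.3  120. ]
 [ 446.   -65.   120. ]
 [ 579.2   16.2  120. ]] [[ 496.1 -106.   120. ]
 [ 451.6  -74.3  120. ]
 [ 592.5   27.6  120. ]]
len 145.82489632838366 57.58091017407791 53.03303858818654 centre [512.6 -24.4 120. ]
len 164.73754676019513 54.63330566372884 54.17745700296594 centre [522.  -23.4 120. ]
side board [[400 387]
 [361 312]
 [255 348]
 [270 399]]
board px [[457 180]
 [392 192]
 [411 278]
 [478 266]]
[[ 572.9 -412.4   15. ]
 [ 537.2 -219.9   15. ]
 [ 290.7 -263.    15. ]
 [ 322.9 -454.5   15. ]] [ 431.  -337.4   15. ]
shaker [635.2 -78.    0. ]
egg [409.3  92.6   0. ]
jar [691.1  16.6   0. ]
mug [508.9 295.    0. ]
oil [ 691.5 -289.6    0. ]
spot [[568.7  53.8 149.3]]
lever front corners z152 [[569.5  18.8 152. ]
 [537.8  39.6 152. ]]
```

```bash
cat >> h.py <<'E'
from scipy.spatial.transform import Rotation as Ro
def plan(goal,yaw,N):
    s=r.sense(); R0=Ro.from_euler("xyz",s["tcp_rot"],degrees=True); G=Ro.from_euler("xyz",[180,0,yaw],degrees=True)
    rv=(R0.inv()*G).as_rotvec(); d=np.array(goal,float)-s["tool_pos"]
    print("at",s["tool_pos"].round(1),s["tcp_rot"].round(1),"F",s["ft_force"].round(1),"gap",round(s["finger_gap"],1),"t",round(s["time"],2))
    for k in range(N):
        Rk=R0*Ro.from_rotvec(rv*k/N); print([(Rk.inv().apply(d/N)/1000).round(4).tolist(),(rv/N).round(4).tolist(),0])
E
python3 -c "
from h import *
plan([516,-22,228],54.5,13)"
```

```text
at [164.3 576.5 230.3] [-179.9   -0.   164.1] F [ 0.9 -0.4 -0.8] gap 85.6 t 0.1
[[-0.0386, -0.0369, 0.0002], [-0.0001, 0.0001, 0.1471], 0]
[[-0.0436, -0.0308, 0.0002], [-0.0001, 0.0001, 0.1471], 0]
[[-0.0477, -0.0241, 0.0002], [-0.0001, 0.0001, 0.1471], 0]
[[-0.0507, -0.0168, 0.0002], [-0.0001, 0.0001, 0.1471], 0]
[[-0.0526, -0.0092, 0.0002], [-0.0001, 0.0001, 0.1471], 0]
[[-0.0534, -0.0014, 0.0002], [-0.0001, 0.0001, 0.1471], 0]
[[-0.053, 0.0064, 0.0002], [-0.0001, 0.0001, 0.1471], 0]
[[-0.0515, 0.0141, 0.0002], [-0.0001, 0.0001, 0.1471], 0]
[[-0.0489, 0.0215, 0.0002], [-0.0001, 0.0001, 0.1471], 0]
[[-0.0452, 0.0285, 0.0002], [-0.0001, 0.0001, 0.1471], 0]
[[-0.0405, 0.0348, 0.0002], [-0.0001, 0.0001, 0.1471], 0]
[[-0.035, 0.0403, 0.0002], [-0.0001, 0.0001, 0.1471], 0]
[[-0.0287, 0.045, 0.0002], [-0.0001, 0.0001, 0.1471], 0]
```

play_rows([
  [[-0.039, -0.037, 0], [0, 0, 0.147], 0],
  [[-0.044, -0.031, 0], [0, 0, 0.147], 0],
  [[-0.048, -0.024, 0], [0, 0, 0.147], 0],
  [[-0.051, -0.017, 0], [0, 0, 0.147], 0],
  [[-0.053, -0.009, 0], [0, 0, 0.147], 0],
  [[-0.053, -0.001, 0], [0, 0, 0.147], 0],
  [[-0.053, 0.006, 0], [0, 0, 0.147], 0],
  [[-0.051, 0.014, 0], [0, 0, 0.147], 0],
])

```text
time: 1.1
tool_pos: [379.0, 195.0, 226.9]
tcp_rot: [-179.8, 0.3, 95.0]
ft_force: [0.7, -0.1, 1.1]
finger_gap: 85.4
```

```bash
python3 -c "
from h import *
plan([516,-22,228],54.5,7)"
```

```text
at [379.  195.  226.9] [-179.8    0.3   95. ] F [ 0.7 -0.1  1.1] gap 85.4 t 1.1
[[-0.0326, 0.0168, -0.0], [-0.0003, 0.001, 0.1009], 0]
[[-0.0307, 0.02, -0.0001], [-0.0003, 0.001, 0.1009], 0]
[[-0.0285, 0.023, -0.0001], [-0.0003, 0.001, 0.1009], 0]
[[-0.0261, 0.0258, -0.0001], [-0.0003, 0.001, 0.1009], 0]
[[-0.0234, 0.0283, -0.0001], [-0.0003, 0.001, 0.1009], 0]
[[-0.0204, 0.0305, -0.0001], [-0.0003, 0.001, 0.1009], 0]
[[-0.0172, 0.0324, -0.0002], [-0.0003, 0.001, 0.1009], 0]
```

play_rows([
  [[-0.033, 0.017, 0], [0, 0.001, 0.101], 0],
  [[-0.031, 0.02, 0], [0, 0.001, 0.101], 0],
  [[-0.028, 0.023, 0], [0, 0.001, 0.101], 0],
  [[-0.026, 0.026, 0], [0, 0.001, 0.101], 0],
  [[-0.023, 0.028, 0], [0, 0.001, 0.101], 0],
  [[-0.02, 0.03, 0], [0, 0.001, 0.101], 0],
  [[-0.017, 0.032, 0], [0, 0.001, 0.101], 0],
  [[0, 0, 0], [0, 0, 0], 0],
])

```text
time: 2.1
tool_pos: [515.5, -34.1, 223.9]
tcp_rot: [-179.7, 0.2, 52.6]
ft_force: [-0.4, 0.2, -0.4]
finger_gap: 85.5
```

```bash
python3 - <<'E'
from h import *
plan([516,-22,150],54.5,2)
im=[cv2.resize(eyes.snapshot(n)[y:y+150,x:x+200,::-1],None,fx=2,fy=3) if 0 else cv2.resize(eyes.snapshot(n)[y:y+140,x:x+140,::-1],(400,400)) for n,x,y in(("top",250,110),("side",270,140))]
cv2.imwrite("pics/c2.png",cv2.convertScaleAbs(np.hstack(im),alpha=1.5))
E
```

```text
at [515.5 -34.1 223.9] [-179.7    0.2   52.6] F [-0.4  0.2 -0.4] gap 85.5 t 2.1
[[0.005, -0.0033, 0.0369], [-0.0026, 0.0015, -0.0162], 0]
[[0.005, -0.0033, 0.0369], [-0.0026, 0.0015, -0.0162], 0]
```

View pics/c2.png

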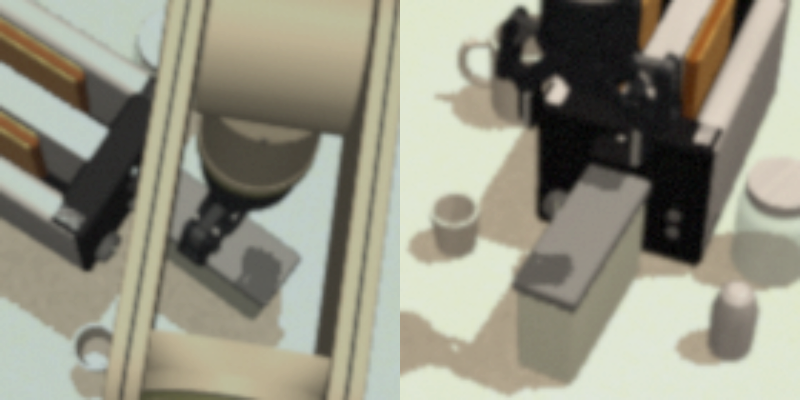

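The gripper is now over the tub (top about (205,220) in the crop) and nothing has been disturbed. Next I'll go down to just above the lid, about 8 mm outward of its centre to stay clear of the lever.

play_rows([
  [[0.001, 0.003, 0.037], [-0.002, 0.001, -0.016], 0],
  [[0.001, 0.003, 0.037], [-0.002, 0.001, -0.016], 0],
  [[0, 0, 0], [0, 0, 0], 0],
])

```text
time: 2.58
tool_pos: [519.7, -30.7, 149.2]
tcp_rot: [-179.9, -0.1, 55.1]
ft_force: [-0.7, -0.6, -0.7]
finger_gap: 85.4
```

```bash
python3 - <<'E'
from h import *
plan([511,-29,84],54,3)
im=[cv2.resize(eyes.snapshot(n)[y:y+140,x:x+140,::-1],(400,400)) for n,x,y in(("top",270,130),("side",270,140))]
cv2.imwrite("pics/c3.png",cv2.convertScaleAbs(np.hstack(im),alpha=1.5))
E
```

```text
at [519.7 -30.7 149.2] [-1.799e+02 -1.000e-01  5.510e+01] F [-0.7 -0.6 -0.7] gap 85.4 t 2.58
[[-0.0012, -0.0027, 0.0217], [-0.0005, -0.0003, 0.0065], 0]
[[-0.0012, -0.0027, 0.0217], [-0.0005, -0.0003, 0.0065], 0]
[[-0.0012, -0.0027, 0.0217], [-0.0005, -0.0003, 0.0065], 0]
```

View pics/c3.png

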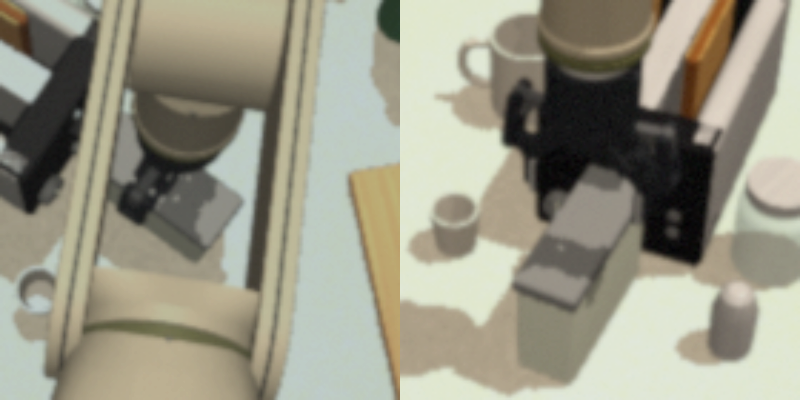

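The fingers straddle the lid at about (135,200) in the top crop, lined up with the tub. I'll descend while watching the force.

play_rows([
  [[-0.003, -0.006, 0.006], [0, 0, 0.01], 0],
  [[0, -0.001, 0.018], [0, 0, 0.005], 0],
  [[0, 0, 0.018], [0, 0, 0], 0],
  [[0, 0, 0.01], [0, 0, 0], 0],
])

```text
time: 3.18
tool_pos: [517.2, -29.4, 102.5]
tcp_rot: [179.4, -0.4, 54.2]
ft_force: [-0.9, -0.7, -0.2]
finger_gap: 85.3
```

```bash
python3 - <<'E'
from h import *
plan([511,-30,82],54,1)
E
```

```text
at [517.2 -29.4 102.5] [179.4  -0.4  54.2] F [-0.9 -0.7 -0.2] gap 85.3 t 3.17
[[-0.0042, -0.0049, 0.0204], [0.0108, -0.0071, 0.0033], 0]
```

play_rows([
  [[-0.004, -0.005, 0.012], [0.011, -0.007, 0.003], 0],
  [[0, 0, 0.012], [0, 0, 0], 0],
  [[0, 0, 0], [0, 0, 0], 0],
])

```text
time: 3.55
tool_pos: [509.2, -29.7, 74.8]
tcp_rot: [-179.8, 0.1, 54.0]
ft_force: [0.3, 0.4, 0.1]
finger_gap: 85.8
```

```bash
python3 - <<'E'
from h import *
plan([511,-30,82],54,1)
E
```

```text
at [509.2 -29.7  74.8] [-1.798e+02  1.000e-01  5.400e+01] F [0.3 0.4 0.1] gap 85.8 t 3.55
[[0.0009, 0.0016, -0.0072], [-0.0041, 0.002, -0.0001], 0]
```

play_rows([
  [[0.001, 0.001, -0.009], [-0.004, 0.002, 0], 0],
  [[0, 0, 0], [0, 0, 0], 0.3],
  [[0, 0, 0], [0, 0, 0], 0.6],
  [[0, 0, 0], [0, 0, 0], 0.6],
  [[0, 0, 0], [0, 0, 0], 0.6],
  [[0, 0, 0], [0, 0, 0], 0.6],
], force=40)

```text
time: 4.3
tool_pos: [511.7, -29.7, 85.8]
tcp_rot: [179.9, -0.1, 54.0]
ft_force: [-0.2, -0.3, -0.4]
finger_gap: 59.6
```

The opening is 59.6 mm, which matches the lid width. I'll lift about 8 mm (18 available) and then pull out from under the lever.

play_rows([
  [[0, 0, -0.008], [0, 0, 0], 0.6],
  [[0, 0, 0], [0, 0, 0], 0.6],
], force=50)

```text
time: 4.55
tool_pos: [511.2, -29.6, 93.8]
tcp_rot: [179.9, -0.0, 54.0]
ft_force: [0.5, 0.2, -4.2]
finger_gap: 59.4
```

play_rows([
  [[-0.02, 0, 0], [0, 0, 0], 0.6],
  [[-0.02, 0, 0], [0, 0, 0], 0.6],
  [[-0.02, 0, 0], [0, 0, 0], 0.6],
  [[0, 0, 0], [0, 0, 0], 0.6],
])

```text
time: 5.05
tool_pos: [472.5, -81.1, 92.9]
tcp_rot: [-180.0, 0.1, 54.0]
ft_force: [0.4, 0.2, -3.8]
finger_gap: 59.0
```

play_rows([
  [[0, 0, -0.03], [0, 0, 0], 0.6],
  [[0, 0, -0.03], [0, 0, 0], 0.6],
  [[0, 0, 0], [0, 0, 0], 0.6],
])

```text
time: 5.42
tool_pos: [471.4, -81.4, 153.2]
tcp_rot: [-179.9, 0.1, 53.9]
ft_force: [0.4, -0.1, -3.6]
finger_gap: 59.4
```

```bash
python3 - <<'E'
from h import *
plan([427,-343,152],54,7)
E
```

```text
at [471.4 -81.4 153.2] [-1.799e+02  1.000e-01  5.390e+01] F [ 0.4 -0.1 -3.6] gap 59.4 t 5.42
[[-0.0339, 0.0169, 0.0002], [-0.0003, 0.0002, -0.0001], 0]
[[-0.0339, 0.0169, 0.0002], [-0.0003, 0.0002, -0.0001], 0]
[[-0.034, 0.0169, 0.0002], [-0.0003, 0.0002, -0.0001], 0]
[[-0.034, 0.0169, 0.0002], [-0.0003, 0.0002, -0.0001], 0]
[[-0.034, 0.0169, 0.0002], [-0.0003, 0.0002, -0.0001], 0]
[[-0.034, 0.0169, 0.0002], [-0.0003, 0.0002, -0.0001], 0]
[[-0.034, 0.0168, 0.0002], [-0.0003, 0.0002, -0.0001], 0]
```

play_rows([
  [[-0.034, 0.017, 0], [0, 0, 0], 0.6],
  [[-0.034, 0.017, 0], [0, 0, 0], 0.6],
  [[-0.034, 0.017, 0], [0, 0, 0], 0.6],
  [[-0.034, 0.017, 0], [0, 0, 0], 0.6],
  [[-0.034, 0.017, 0], [0, 0, 0], 0.6],
  [[-0.034, 0.017, 0], [0, 0, 0], 0.6],
  [[-0.034, 0.017, 0], [0, 0, 0], 0.6],
  [[0, 0, 0], [0, 0, 0], 0.6],
])

```text
time: 6.42
tool_pos: [422.4, -347.5, 138.4]
tcp_rot: [-179.2, 0.0, 54.1]
ft_force: [-0.2, 0.6, -3.5]
finger_gap: 59.5
```

```bash
python3 - <<'E'
from h import *
plan([427,-343,104],54,2)
im=[cv2.resize(eyes.snapshot(n)[:,:,::-1],(400,250)) for n in("top","side")]
cv2.imwrite("pics/c4.png",cv2.convertScaleAbs(np.hstack(im),alpha=1.5))
E
```

```text
at [ 422.4 -347.5  138.4] [-179.2    0.    54.1] F [-0.2  0.6 -3.5] gap 59.5 t 6.42
[[0.0032, 0.0008, 0.0172], [-0.0074, 0.0, 0.0013], 0]
[[0.0032, 0.0007, 0.0172], [-0.0074, 0.0, 0.0013], 0]
```

View pics/c4.png

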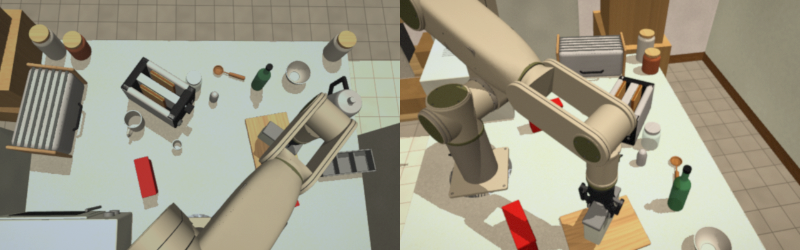

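The tub hangs over the board (side half, around (597,220)) and the bystanders are unmoved. It should touch the board at TCP z of about 101.

play_rows([
  [[0.005, 0.001, 0.012], [-0.014, 0, 0], 0.6],
  [[0.001, 0.001, 0.012], [0, 0, 0], 0.6],
  [[0, 0, 0.008], [0, 0, 0], 0.6],
  [[0, 0, 0], [0, 0, 0], 0.6],
])

```text
time: 7.02
tool_pos: [428.1, -337.2, 102.8]
tcp_rot: [-179.7, -0.1, 54.4]
ft_force: [-0.4, -0.2, -4.9]
finger_gap: 59.1
```

play_rows([
  [[0, 0, 0.0015], [-0.005, 0, 0], 0.6],
  [[0, 0, 0.001], [0, 0, 0], 0.6],
])

```text
time: 7.28
tool_pos: [428.5, -337.5, 100.9]
tcp_rot: [179.9, -0.1, 54.5]
ft_force: [0.2, 0.0, -2.7]
finger_gap: 59.1
```

play_rows([
  [[0, 0, 0.0012], [0, 0, 0], 0.6],
  [[0, 0, 0], [0, 0, 0], 0.6],
])

```text
time: 7.52
tool_pos: [429.0, -338.0, 101.1]
tcp_rot: [179.9, -0.1, 54.4]
ft_force: [-0.2, 0.5, -3.4]
finger_gap: 59.2
```

play_rows([
  [[0, 0, 0.0025], [0, 0, 0], 0.6],
  [[0, 0, 0], [0, 0, 0], 0.6],
])

```text
time: 7.78
tool_pos: [429.8, -338.9, 101.2]
tcp_rot: [179.7, -0.1, 54.4]
ft_force: [0.2, -0.1, -4.4]
finger_gap: 59.5
```

play_rows([
  [[0, 0, 0.004], [0, 0, 0], 0.6],
])

```text
time: 7.9
tool_pos: [431.1, -340.0, 100.2]
tcp_rot: [179.5, -0.1, 54.4]
ft_force: [-4.7, 7.8, 21.3]
finger_gap: 59.6
```

```bash
python3 - <<'E'
from h import *
plan([429,-339,99],54,2)
im=[cv2.resize(eyes.snapshot(n)[y:y+130,x:x+170,::-1],(800,600)) for n,x,y in(("side",240,270),)]
cv2.imwrite("pics/c5.png",cv2.convertScaleAbs(np.hstack(im),alpha=1.5))
print(r.sense()["ft_force"],r.sense()["tool_pos"])
E
```

```text
at [ 431.1 -340.   100.2] [ 1.795e+02 -1.000e-01  5.440e+01] F [-4.7  7.8 21.3] gap 59.6 t 7.9
[[-0.0002, -0.0012, 0.0006], [0.0043, -0.0007, 0.0038], 0]
[[-0.0002, -0.0012, 0.0006], [0.0043, -0.0007, 0.0038], 0]
[-4.90915855  5.55538231 18.13585836] [ 431.12687014 -340.02601058  100.16777423]
```

View pics/c5.png

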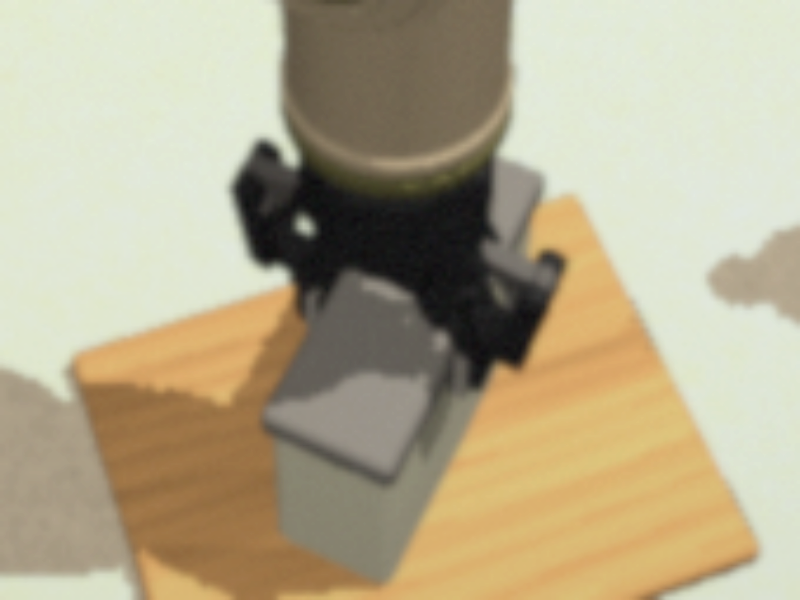

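The tub is on the board and loaded (+21 N), well inside the edges. I'll release it.

play_rows([
  [[0, 0, 0], [0, 0, 0], 0.6],
  [[0, 0, 0], [0, 0, 0], 0.3],
  [[0, 0, 0], [0, 0, 0], 0],
  [[0, 0, 0], [0, 0, 0], 0],
  [[0, 0, 0], [0, 0, 0], 0],
])

```text
time: 8.57
tool_pos: [431.6, -340.6, 100.1]
tcp_rot: [179.4, -0.1, 54.4]
ft_force: [-0.0, 0.5, -0.3]
finger_gap: 85.2
```

play_rows([
  [[0, 0, -0.02], [0.005, 0, 0], 0],
  [[0, 0, -0.04], [0, 0, 0], 0],
  [[0, 0, -0.05], [0, 0, 0], 0],
  [[0, 0, -0.05], [0, 0, 0], 0],
  [[0, 0, 0], [0, 0, 0], 0.5],
])

```text
time: 9.2
tool_pos: [430.3, -339.8, 264.1]
tcp_rot: [179.8, -0.1, 54.4]
ft_force: [-0.2, -0.6, 0.7]
finger_gap: 69.8
```

```bash
python3 - <<'E'
from h import *
I={n:eyes.snapshot(n)[:,:,::-1] for n in("top","side")}
for n in I: cv2.imwrite(f"pics/{n}6.png",I[n])
a=cv2.resize(I["top"][130:190,275:335],(400,400),interpolation=2); b=cv2.resize(I["side"][165:235,315:385],(400,400),interpolation=2)
o=np.hstack([a,b]); o=np.clip(255*(o/255.)**0.5,0,255).astype(np.uint8)
cv2.imwrite("pics/c6.png",o)
E
```

```text
(no output)
```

View pics/c6.png

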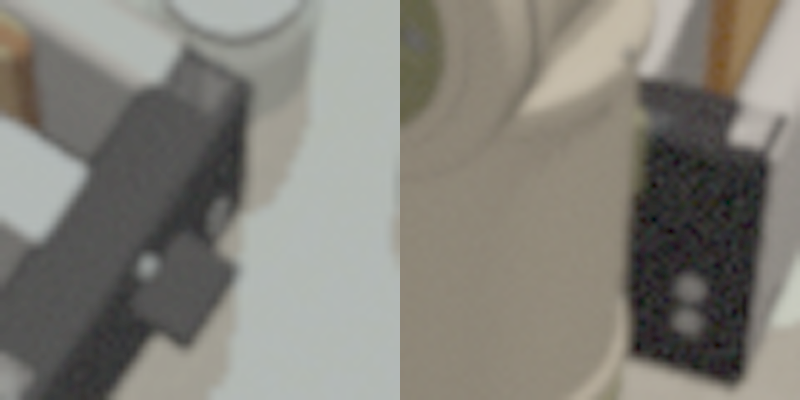

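In the top half, the lever tab's corners are about (238,268), (188,345), (133,298) and (182,237) in the crop. The side view of it is blocked by the arm, so I'll use the top ray at z=152 and check it against the earlier two-view spot.

```bash
python3 - <<'E'
from h import *
np.set_printoptions(precision=1,suppress=True)
f=lambda p:np.array(p)/400*60+[275,130]
L=ray("top",f([(238,265),(188,342),(135,300),(182,237)]),152); print(L,L.mean(0))
e=ray("top",f([(250,85),(85,318)]),160); print("top edge",e); v=e[0]-e[1]; print("yaw face normal",np.degrees(np.arctan2(v[1],v[0]))+90)
# tub on board
h=cv2.imread("pics/top6.png")
plan([560,38,190],54.5,6)
E
```

```text
[[565.3  18.3 152. ]
 [534.4  37.8 152. ]
 [551.2  58.4 152. ]
 [576.6  40.  152. ]] [556.9  38.6 152. ]
top edge [[636.1  13.3 160. ]
 [541.9  77.5 160. ]]
yaw face normal 55.71085329637409
at [ 428.7 -338.3  259.1] [-179.8   -0.1   54.4] F [-0.7  0.3 -1.2] gap 55.1 t 9.3
[[0.0637, -0.0187, 0.0117], [-0.0006, -0.0004, -0.0003], 0]
[[0.0637, -0.0187, 0.0117], [-0.0006, -0.0004, -0.0003], 0]
[[0.0637, -0.0186, 0.0117], [-0.0006, -0.0004, -0.0003], 0]
[[0.0637, -0.0186, 0.0116], [-0.0006, -0.0004, -0.0003], 0]
[[0.0638, -0.0186, 0.0116], [-0.0006, -0.0004, -0.0003], 0]
[[0.0638, -0.0186, 0.0115], [-0.0006, -0.0004, -0.0003], 0]
```

play_rows([
  [[0.05, -0.016, 0], [0, 0, 0], 1],
  [[0.054, -0.016, 0], [0, 0, 0], 1],
  [[0.054, -0.016, 0], [0, 0, 0], 1],
  [[0.054, -0.016, 0], [0, 0, 0], 1],
  [[0.054, -0.016, 0], [0, 0, 0], 1],
  [[0.054, -0.016, 0], [0, 0, 0], 1],
  [[0.04, -0.012, 0], [0, 0, 0], 1],
  [[0, 0, 0], [0, 0, 0], 1],
])

```text
time: 10.3
tool_pos: [546.9, 29.4, 242.9]
tcp_rot: [-178.5, 0.3, 54.2]
ft_force: [0.1, -0.6, -0.4]
finger_gap: 0.4
```

```bash
python3 - <<'E'
from h import *
plan([555,34,185],55,2)
I=eyes.snapshot("top"); cv2.imwrite("pics/top7.png",I[:,:,::-1])
S=eyes.snapshot("side")[:,:,::-1]; cv2.imwrite("pics/side7.png",S)
h=cv2.cvtColor(S,cv2.COLOR_BGR2HSV); o=np.hstack([cv2.resize(I[160:300,370:510,::-1],(400,400)),cv2.resize(S[270:400,240:410],(400,400))])
cv2.imwrite("pics/c7.png",cv2.convertScaleAbs(o,alpha=1.5))
E
```

```text
at [546.9  29.4 242.9] [-178.5    0.3   54.2] F [ 0.1 -0.6 -0.4] gap 0.4 t 10.3
[[0.0044, 0.0027, 0.0289], [-0.0135, 0.0026, -0.0069], 0]
[[0.0043, 0.0024, 0.0289], [-0.0135, 0.0026, -0.0069], 0]
```

View pics/c7.png

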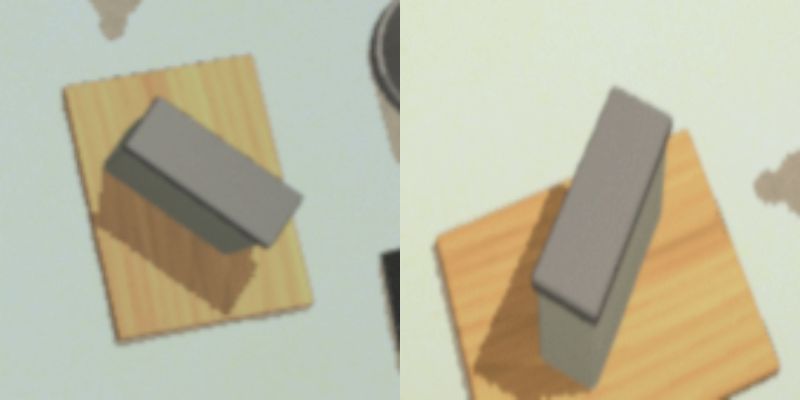

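The tub stands upright near the middle of the board, let go, with its footprint inside all the edges. Now the lever.

play_rows([
  [[0.004, 0.003, 0.025], [-0.013, 0.003, -0.007], 1],
  [[0.004, 0.002, 0.025], [-0.013, 0.003, -0.007], 1],
  [[0, 0, 0.01], [0, 0, 0], 1],
  [[0, 0, 0], [0, 0, 0], 1],
])

```text
time: 10.9
tool_pos: [552.6, 25.4, 179.9]
tcp_rot: [-179.9, 0.2, 54.5]
ft_force: [-0.1, -0.5, -0.3]
finger_gap: -0.2
```

```bash
python3 - <<'E'
from h import *
plan([555,34,153],55,1)
o=np.hstack([cv2.resize(eyes.snapshot(n)[y:y+100,x:x+100,::-1],(400,400),interpolation=2) for n,x,y in(("top",260,120),("side",300,150))])
o=np.clip(255*(o/255.)**0.5,0,255).astype(np.uint8)
cv2.imwrite("pics/c8.png",o)
E
```

```text
at [552.6  25.4 179.9] [-179.9    0.2   54.5] F [-0.1 -0.5 -0.3] gap -0.2 t 10.9
[[0.0085, -0.0031, 0.0269], [-0.0014, 0.0028, -0.0081], 0]
```

View pics/c8.png

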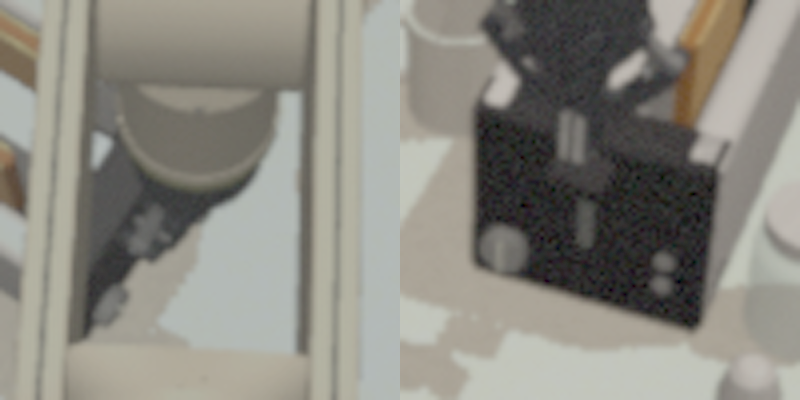

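The closed fingers (side crop (572,160)) are just above the lever tab (about (580,175)). I'll go forward 8 mm, then down in small steps.

play_rows([
  [[0.008, -0.001, 0.005], [-0.001, 0.003, -0.008], 1],
  [[0, 0, 0.012], [0, 0, 0], 1],
  [[0, 0, 0.006], [0, 0, 0], 1],
  [[0, 0, 0.006], [0, 0, 0], 1],
])

```text
time: 11.5
tool_pos: [559.4, 33.1, 153.1]
tcp_rot: [179.7, -0.2, 55.0]
ft_force: [-0.5, -0.2, 0.7]
finger_gap: -0.2
```

```bash
python3 - <<'E'
from h import *
plan([555,34,140],55,1)
for n in C:
    for X in([556,36,152],r.sense()["tool_pos"]):
        q=P[n]@np.r_[X,1]; print(n,q[:2]/q[2])
E
```

```text
at [559.4  33.1 153.1] [179.7  -0.2  55. ] F [-0.5 -0.2  0.7] gap -0.2 t 11.5
[[-0.0018, -0.0041, 0.013], [0.005, -0.004, 0.0008], 0]
side [343.25481425 192.94437658]
side [344.84495534 193.24747891]
top [303.88041765 173.20911821]
top [304.9943545  171.84651252]
```

play_rows([
  [[-0.001, -0.001, 0.006], [0.005, -0.004, 0], 1],
  [[0, 0, 0.006], [0, 0, 0], 1],
  [[0, 0, 0.006], [0, 0, 0], 1],
])

```text
time: 11.88
tool_pos: [559.0, 33.1, 136.1]
tcp_rot: [179.9, -0.1, 55.1]
ft_force: [-2.6, -0.0, 6.4]
finger_gap: 0.1
```

The 6.4 N reading matches the lever spring. I'll keep going to about z=108.

play_rows([
  [[0, 0, 0.006], [0, 0, 0], 1],
  [[0, 0, 0.006], [0, 0, 0], 1],
  [[0, 0, 0.006], [0, 0, 0], 1],
])

```text
time: 12.25
tool_pos: [559.1, 33.0, 119.4]
tcp_rot: [179.9, -0.1, 55.1]
ft_force: [-3.0, 1.3, 8.2]
finger_gap: 0.0
```

play_rows([
  [[0, 0, 0.004], [0, 0, 0], 1],
  [[0, 0, 0.003], [0, 0, 0], 1],
  [[0, 0, 0.001], [0, 0, 0], 1],
])

```text
time: 12.62
tool_pos: [559.1, 33.0, 113.1]
tcp_rot: [179.9, -0.1, 55.1]
ft_force: [-3.0, 0.5, 8.3]
finger_gap: 0.1
```

play_rows([
  [[0, 0, 0.003], [0, 0, 0], 1],
  [[0, 0, 0.002], [0, 0, 0], 1],
  [[0, 0, 0.001], [0, 0, 0], 1],
])

```text
time: 13.0
tool_pos: [559.1, 33.0, 109.3]
tcp_rot: [179.9, -0.1, 55.1]
ft_force: [-2.9, 0.0, 8.0]
finger_gap: 0.0
```

play_rows([
  [[0, 0, 0.002], [0, 0, 0], 1],
  [[0, 0, 0.002], [0, 0, 0], 1],
])

```text
time: 13.25
tool_pos: [559.1, 33.0, 107.0]
tcp_rot: [179.9, -0.0, 55.1]
ft_force: [-5.1, 0.4, 14.2]
finger_gap: 0.1
```

The stop is reached at z=107.0, where the force jumps to 14 N. I'll hold there for 0.75 s.

play_rows([
  [[0, 0, 0.001], [0, 0, 0], 1],
  [[0, 0, 0.001], [0, 0, 0], 1],
  [[0, 0, 0.001], [0, 0, 0], 1],
  [[0, 0, 0.001], [0, 0, 0], 1],
  [[0, 0, 0.001], [0, 0, 0], 1],
  [[0, 0, 0.001], [0, 0, 0], 1],
])

```text
time: 14.0
tool_pos: [559.1, 33.0, 107.1]
tcp_rot: [179.9, -0.0, 55.1]
ft_force: [-3.9, 0.8, 10.1]
finger_gap: 0.0
```

```bash
python3 - <<'E'
from h import *
S=eyes.snapshot("side")[:,:,::-1]; T=eyes.snapshot("top")[:,:,::-1]
o=np.hstack([cv2.resize(S[150:250,300:400],(400,400),interpolation=2),cv2.resize(S,(400,400))])
cv2.imwrite("pics/c9.png",np.clip(255*(o/255.)**0.5,0,255).astype(np.uint8))
s=r.sense();print(s["tool_pos"],s["ft_force"],s["time"])
E
```

```text
[559.10483251  33.02887366 107.07849257] [-4.83778743  1.22462353  9.56903137] 14.1
```

View pics/c9.png

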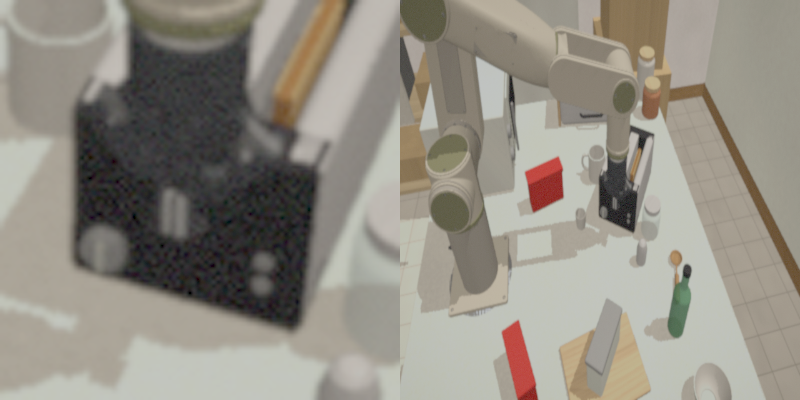

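The lever is down under the fingers (crop (175,215)) and the toast has sunk. The tub stands on the board and the bystanders are in place, so I'm handing in.

```bash
python3 -c "
from bench import r
print(r.hand_in()); s=r.sense(); print(s['tool_pos'],s['ft_force'],s['time'])"
```

```text
the job is handed in; nothing more can be done
None
the job is handed in; nothing more can be done
```

The tub is standing on the chopping board, let go, and the arm was holding the toaster lever fully down when I handed in at about 14 s of the 51 s allowed. The hand-in gives no verdict.

- **Tub:** I gripped it by the lid (opening 59.6 mm), lifted it about 8 mm and pulled it out from under the lever. The last pictures show it upright near the middle of the board, with its whole footprint inside the edges.
- **Lever:** I pressed it with the closed fingers to its stop, at a fingertip height of 107.1 mm against the 107 mm given. The vertical force was about 14 N when it reached the stop and about 10 N while holding, well under 40 N. The hold lasted more than 0.75 s before hand-in.
- **Bystanders:** by eye, none had moved in the last picture; I did not measure them.

- **Lid height:** the three lid corners measured from two views came out at 110 to 130 mm instead of 120 mm, though their average agreed.
- **Lever centre:** I took the final value from the top view alone, because the arm blocked the side view. It put the lever centre about 23 mm out from the face, against 18 mm in the description.

Neither mismatch affected the grasp or the press.

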